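# Load two reagent cartridges through a spring gate

## Task

Load both reagent cartridges into the loading lane: push the long one through the spring gate first, so that it goes to the far end, and once it is wholly through and the gate has shut behind it, push the short one through after it. At the end both lie upright and wholly inside, and both gate leaves have sprung shut behind them. Keep the cartridges upright throughout, and leave the cup, the two bottles and the timer where they stand.

Things in the scene. Friction and masses are not known exactly. Their poses are not given: they have to be found in the camera images.
- dock: The loading lane, fixed to the bench; its frame lies on the bench top in the middle of the gate: z up, its -y axis is the way in, x runs across the lane. Base plate 98 mm wide, 5 mm thick (its top is the lane floor), from y = +90 mm (mouth) to y = -284 mm.
- mouth (a point): Middle of the open end where cartridges enter, on the lane floor, at y = +88 mm of the lane frame; axes as the lane's. From here to y = +6 mm the lane is open above, between two steel rails with 60 mm between them (slightly flared at the mouth), tops 13 mm above the bench.
- gate (a point): Middle of the gate on the lane floor, 5 mm above the bench, y = 0 of the lane frame; axes as the lane's. Two white posts 12 mm square, 63 mm between them, tops 50 mm above the bench. Behind the gate the lane is open above down to y = -66 mm, between low sides 62 mm apart, tops 17 mm above the bench.
- lane_end (a point): Inner face of the lane's end wall, on the floor, y = -268 mm of the lane frame; axes as the lane's. From y = -66 mm to here a hood covers the lane: inside 62 mm wide, clear roof with underside 58 mm and top (with its frame) 65 mm above the bench.
- leaf_a (a joint): Gate leaf on the lane's +x side: steel plate 29 mm wide, 3 mm thick, 8 to 44 mm above the bench, upright hinge at x = +30.5 mm, y = 0 of the lane frame. 0 = shut (across the lane), grows as it swings inward (towards -y) to 1.5 rad; cannot swing outward. A light spring closes it (0.5 to 2 N at the free edge) once a cartridge's rear end is over 30 mm behind the gate and nothing is in the way.
- leaf_b (a joint): The other gate leaf, on the lane's -x side: mirror image of leaf_a; same values.
- cart_long_center (a point): Long reagent cartridge, loose: grey plastic block 120 x 44 x 42 mm with three flat white caps on top (4 mm more, look only: nothing solid), about 0.22 kg. Point at the middle of the block, 21 mm above its underside; x along its length, y across, z up. Both ends are alike: either may lead.
- cart_short_center (a point): Short reagent cartridge, loose: as the long one but 85 x 44 x 42 mm, with two caps, about 0.16 kg; point at the middle of the block, 21 mm above its underside, x along its length. Both ends are alike.
- cart_long: The long cartridge again, by the point at the middle of its underside.
- cart_short: The short cartridge again, by the point at the middle of its underside.
- cup: Sample cup with screw lid, 39 mm across, 74 mm high, standing close beside one cartridge; bystander. Origin at the middle of its underside.
- brown_bottle: Small brown bottle, 42 mm across, 77 mm high, standing close beside the other cartridge; bystander. Origin at the middle of its underside.
- large_bottle: Larger brown bottle with dark cap, 52 mm across, 98 mm high, standing beside the lane, just past the gate, on its +x side; bystander. Origin at the middle of its underside.
- bench_timer: Timer, 62 x 68 x 22 mm, lying beside the lane, near the gate, on its -x side; bystander. Origin at the middle of its underside.
Not all that is in view belongs to the job. Leave any blue or yellow look-alike of the cart_short alone.

How it is judged:
On the way, in this order (a step that is already met when the one before it is completed fails the run):
1. the long cartridge stands in the gate and holds both leaves open (y of cart_long_center in the frame of dock between -0.06 and 0.05 m and x of cart_long_center in the frame of dock between -0.016 and 0.016 m and height (world z) of cart_long_center below 0.034 m and value of joint each of leaf_a, leaf_b above 0.8 rad), for 0.1 s.
2. the long cartridge is wholly through and both leaves are shut, with the short one still outside (y of cart_long_center in the frame of dock between -0.275 and -0.06 m and x of cart_long_center in the frame of dock between -0.016 and 0.016 m and height (world z) of cart_long_center below 0.034 m and value of joint each of leaf_a, leaf_b below 0.12 rad and y of cart_short_center in the frame of dock above 0.0425 m), for 0.2 s.
3. the short cartridge stands in the gate and holds both leaves open (y of cart_short_center in the frame of dock between -0.0425 and 0.0325 m and x of cart_short_center in the frame of dock between -0.016 and 0.016 m and height (world z) of cart_short_center below 0.034 m and value of joint each of leaf_a, leaf_b above 0.8 rad), for 0.1 s.
At the end, for the whole second after the job is handed in: Both cartridges stand upright (within 0.15 rad) on the lane floor, wholly behind the gate, at rest, the long one farther in, and both leaves are shut (below 0.12 rad) (y of cart_long_center in the frame of dock between -0.275 and -0.06 m and x of cart_long_center in the frame of dock between -0.016 and 0.016 m and height (world z) of each of cart_long_center, cart_short_center below 0.034 m and y of cart_short_center in the frame of dock between -0.275 and -0.0425 m and x of cart_short_center in the frame of dock between -0.016 and 0.016 m and value of joint each of leaf_a, leaf_b below 0.12 rad and linear speed of each of cart_long, cart_short below 0.02 m/s and angle between each of cart_long, cart_short's own z axis and vertical below 0.15 rad and y of cart_long_center in the frame of dock below -0.16 m); the robot touches nothing.
It fails at once if a cartridge is tipped by more than 0.6 rad (angle between any of cart_long, cart_short's own z axis and vertical above 0.6 rad).
It fails at once if the sample cup is moved by more than 30 mm or tipped (distance of cup from where it was at the start of the episode above 0.03 m or angle between cup's own z axis and vertical above 0.4 rad).
It fails at once if the small brown bottle is moved by more than 30 mm or tipped (distance of brown_bottle from where it was at the start of the episode above 0.03 m or angle between brown_bottle's own z axis and vertical above 0.4 rad).
It fails at once if the larger brown bottle is moved by more than 30 mm or tipped (distance of large_bottle from where it was at the start of the episode above 0.03 m or angle between large_bottle's own z axis and vertical above 0.4 rad).
It fails at once if the timer is moved by more than 30 mm or tipped (distance of bench_timer from where it was at the start of the episode above 0.03 m or angle between bench_timer's own z axis and vertical above 0.4 rad).
It also fails if it takes over 72 s, if anything falls off the work surface, if the arm or the gripper's body presses on something with over 40 N, if the wrist force passes 120 N, or if a joint passes its speed limit or range.

## Robot

A 6-joint arm with a two-finger parallel gripper is mounted at the origin on a cart in front of the work surface, level with it; the furniture and walls round the work are solid. World frame = base frame: x ahead of the robot, y to its left, z up, the work surface at z = 0. Lengths are in m, angles in rad, forces in N, time in s.
With the tool pointing down it reaches from about 0.325 to 0.775 m from the base axis. Payload 5.5 kg.
Tool frame: the origin (TCP) lies between the finger pads; the fingertips stand 8 mm ahead of it and the grasp point (between the pads) lies 11 mm behind it (tcp_to_tips is the distance from the TCP to the fingertips, in m); z points along the fingers, y is the direction in which the jaws open and shut (so a half turn about z gives the same grasp; the last joint's range is limited). The gripper opens to 88 mm and grips with 3 to 60 N. Pads are 20 mm wide; open, the fingers measure 115 mm over their backs; the gripper's body (75 mm by 178 mm) begins 61 mm behind the grasp point.
Start: joints at [1.111, 0.091, 1.231, -0, 1.82, -0.057], TCP at [0.235, 0.552, 0.231] pointing down, gripper open.
Joint ranges: [-2.87, 2.87], [-0.86, 2.18], [0.17, 2.46], [-1.51, 4.65], [0.06, 2.69], [-2.65, 2.65]. Speed limits (rad/s): [2.57, 2.57, 3.01, 3.14, 3.14, 3.14].

## Interface

Orientations are given as a unit quaternion [w, x, y, z].
In Python, from bench import * gives the robot as it stands. Calls block until the motion is done:
- move_to(position, orientation): joint-space move of the TCP to a pose.
- move_l(position, speed=0.15, orientation=None): straight line of the TCP; orientation=None keeps the orientation; speed is the mean speed in m/s.
- movej(angles): joint-space move.
- gripper_open() and close(): open the fingers fully, or close them until they stop; the grip force is fixed at half the most.
- hold(seconds).
- inverse_kinematics(position, orientation): joint angles nearest the present ones, or None.
- state(): the state.
- get_image(name): name is "scene" or "top" or "wrist"; returns a dict with "frame" (384x512x3 uint8, blue, green, red), "depth" (384x512 float32, m along the optical axis (not along the pixel's ray), 0 where there is no reading), "camera_matrix" (3x3 intrinsics, pixels), "view" (4x4, takes a point from world to camera coordinates). Camera axes: x right, y up, looking along -z (the intrinsics and any distortion apply to the point x, -y, -z); pixel columns grow to the right and rows downward; lengths in m; the calibration is good to about 2 mm. A picture is of the moment at which its call begins.
A pose or a line that the arm cannot do raises IKError and nothing moves.
- job_done(): hands the job in, once; it reports no verdict.
The state is a dict: "time": time; "joint_pos": joint angles; "dq": joint speeds; "joint_torque": joint torques, N m; "ee_pos": TCP position; "ee_rot": TCP orientation; "ft_force": force on the tool from outside, world axes, zero at the start; "moment": the same for the moment, N m; "finger_gap": finger opening in m.
Only numpy, scipy, OpenCV 4.12 (cv2) and the standard library are available. Lean on these libraries where they do the work, as an engineer would, in place of code of your own. Each camera call takes 0.05 s, during which the arm holds its last target.

## Working session

There is one attempt and no reset: what is moved stays moved. The work goes in short steps, each a Python script; the robot and the scene stay as the last script left them, time stands still between calls to the robot, and variables do not carry over. Pictures are saved under pics/ and viewed, and the job is handed in when it is done.

```bash
ls; mkdir -p pics
python3 - <<'E'
from bench import *
import cv2
s=state();print(s)
for n in("scene","top","wrist"):
    d=get_image(n);cv2.imwrite(f"pics/{n}0.png",d["frame"]);print(n,d["camera_matrix"].tolist(),d["view"].round(4).tolist())
    import numpy as np;np.savez(f"/tmp/{n}0.npz",**d)
E
```

```text
pics
{'time': 0.0, 'joint_pos': array([ 1.11130475e+00,  9.18870779e-02,  1.23186418e+00,  1.82779764e-05,
        1.81976616e+00, -5.66951550e-02]), 'dq': array([ 0.00104446,  0.00057574, -0.00031803,  0.00043795, -0.00089712,
        0.00177448]), 'joint_torque': array([ 1.11369529e-03, -4.46470714e+01, -4.06430054e+01,  6.99698576e-02,
        2.96071626e-02, -1.13758592e-04]), 'ee_pos': array([0.23507173, 0.55174711, 0.22950221]), 'ee_rot': array([-2.54201881e-04,  2.00037186e-01,  9.79787833e-01, -9.28244885e-04]), 'ft_force': array([ 0.2561412 ,  0.43336214, -0.59715231]), 'moment': array([ 0.00201652, -0.00518497,  0.04298705]), 'finger_gap': 0.08764972770777063}
scene [[452.95487332173076, 0.0, 262.98080227259885], [0.0, 452.95487332173076, 182.21192078092562], [0.0, 0.0, 1.0]] [[-0.8891, -0.4577, -0.0064, 0.4986], [0.3015, -0.596, 0.7443, -0.1364], [-0.3445, 0.6598, 0.6679, -1.4279], [0.0, 0.0, 0.0, 1.0]]
top [[393.93100552566216, 0.0, 252.7645962461195], [0.0, 393.93100552566216, 189.7049915498781], [0.0, 0.0, 1.0]] [[0.0198, -0.9998, -0.0017, 0.0399], [0.9761, 0.0189, 0.2163, -0.5239], [-0.2163, -0.0059, 0.9763, -1.2594], [0.0, 0.0, 0.0, 1.0]]
wrist [[297.4147758963074, 0.0, 252.3761588017146], [0.0, 297.4147758963074, 199.9073435694437], [0.0, 0.0, 1.0]] [[0.3927, 0.9197, -0.0024, -0.6008], [-0.8865, 0.3778, -0.2673, 0.0315], [-0.2449, 0.107, 0.9636, -0.3913], [0.0, 0.0, 0.0, 1.0]]
```

View pics/scene0.png

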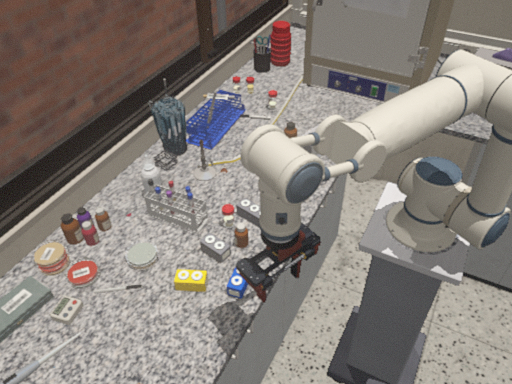

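View pics/top0.png

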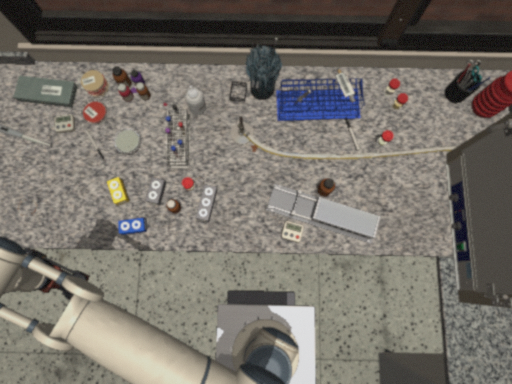

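View pics/wrist0.png

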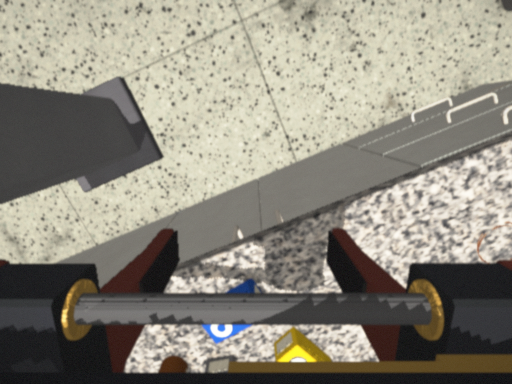

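```bash
cat > h.py <<'E'
import numpy as np, cv2
def load(n): return dict(np.load(f"/tmp/{n}.npz"))
def unproj(d,u,v,z=None):
    K=d["camera_matrix"];V=d["view"];R=V[:3,:3];t=V[:3,3]
    r=np.stack([(np.asarray(u)-K[0,2])/K[0,0],-(np.asarray(v)-K[1,2])/K[1,1],-np.ones_like(np.asarray(u,float))],-1)
    c=-R.T@t; w=r@R
    if z is None:
        s=d["depth"][np.asarray(v).astype(int),np.asarray(u).astype(int)]
    else: s=(z-c[2])/w[...,2]
    return c+w*np.asarray(s)[...,None]
def proj(d,P):
    K=d["camera_matrix"];V=d["view"];p=np.atleast_2d(P)@V[:3,:3].T+V[:3,3]
    return np.stack([K[0,2]+K[0,0]*p[:,0]/-p[:,2],K[1,2]+K[1,1]*p[:,1]/p[:,2]],-1)
E
python3 - <<'E'
from h import *
d=load("top0")
f=d["frame"]
cv2.imwrite("pics/topL.png",cv2.resize(f[165:250,100:240],None,fx=5,fy=5,interpolation=cv2.INTER_CUBIC))
cv2.imwrite("pics/topR.png",cv2.resize(f[165:250,260:400],None,fx=5,fy=5,interpolation=cv2.INTER_CUBIC))
for u,v in [(206,202),(157,191),(188,183),(174,206),(290,205),(327,186),(293,231),(118,190),(132,226),(270,200),(345,215)]: print(u,v,unproj(d,u,v).round(4))
E
```

```text
206 202 [0.4804 0.206  0.0457]
157 191 [0.5153 0.3734 0.044 ]
188 183 [0.5384 0.2653 0.0722]
174 206 [0.4615 0.3085 0.0644]
290 205 [ 0.4837 -0.0793  0.002 ]
327 186 [ 0.5296 -0.1894  0.1043]
293 231 [ 0.3919 -0.0878  0.0191]
118 190 [0.5163 0.5057 0.0432]
132 226 [0.3948 0.4468 0.0467]
270 200 [ 0.4999 -0.01    0.0021]
345 215 [ 0.4434 -0.255   0.0588]
```

Run:
```python
from h import *
d=load("top0")
# height map
v,u=np.mgrid[165:250,100:400]
P=unproj(d,u,v); z=P[...,2]
im=np.clip(z*2500,0,255).astype(np.uint8)
cv2.imwrite("pics/hmap.png",cv2.resize(im,(780,221),interpolation=cv2.INTER_NEAREST))
```

```text
(no output)
```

View pics/topL.png

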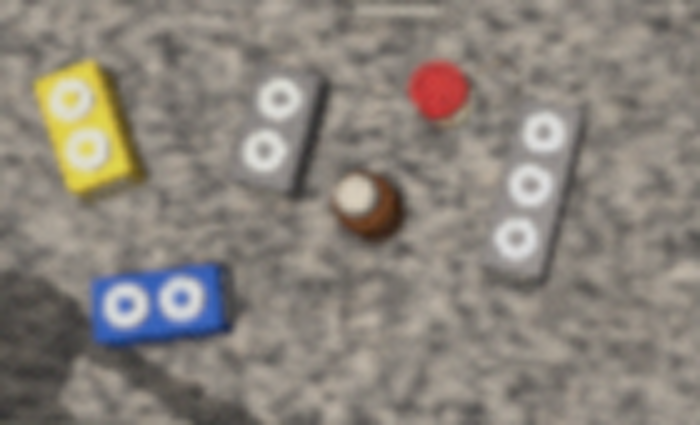

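View pics/topR.png

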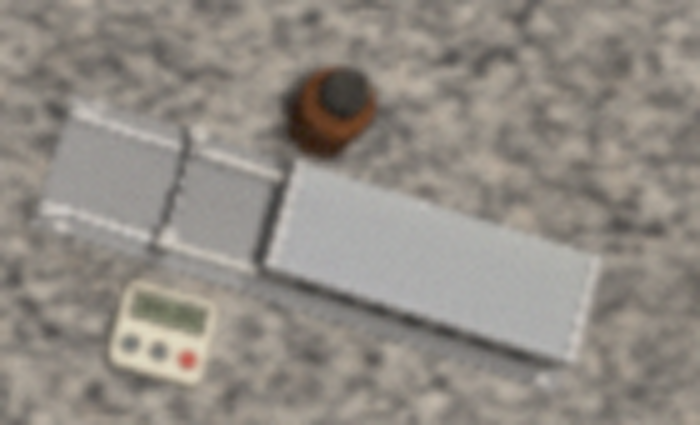

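View pics/hmap.png

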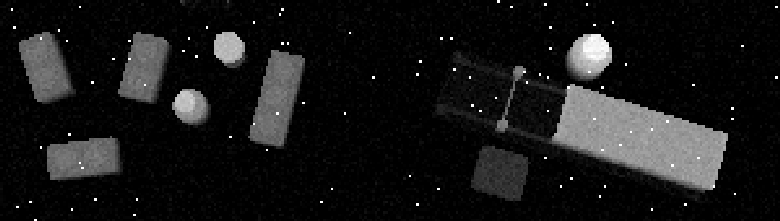

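Run:
```python
from h import *
from scipy.optimize import least_squares
d=load("top0")
def tl(x,y): return (100+(x-2)/5, 165+(y-2)/5)
def tr(x,y): return (260+(x-2)/5, 165+(y-2)/5)
L=np.array([unproj(d,*tl(*p),z=.046) for p in [(544,132),(530,185),(516,239)]])
S=np.array([unproj(d,*tl(*p),z=.046) for p in [(280,98),(264,151)]])
for n,A in(("long",L),("short",S)):
    e=A[-1]-A[0]; print(n,A.mean(0).round(4),"pitch",np.linalg.norm(e),"yaw",np.arctan2(e[1],e[0]))
# depth based
v,u=np.mgrid[165:250,100:400]; P=unproj(d,u,v).reshape(-1,3); u=u.ravel()
for n,c,r in(("long",L.mean(0),.075),("short",S.mean(0),.055)):
    m=(np.hypot(*(P[:,:2]-c[:2]).T)<r)&(P[:,2]>.034)&(P[:,2]<.055)
    q=P[m]; print(n,m.sum(),cv2.minAreaRect((q[:,:2]*1000).astype(np.float32)),np.median(q[:,2]))
m=(P[:,2]>.055)&(P[:,2]<.075)&(P[:,1]<-.1)&(P[:,0]<.52)
q=P[m];print("hood",m.sum(),cv2.minAreaRect((q[:,:2]*1000).astype(np.float32)),np.median(q[:,2]))
for n,p,z in(("cup",tl(438,88),.074),("brown",tl(355,194),.077),("large",tr(346,92),.098),("timer",tr(163,333),.022),
  ("post+",tr(197,134),.05),("post-",tr(165,241),.05)):
    print(n,unproj(d,*p,z=z).round(4))
# lane base & hood corners
for n,p,z in(("hoodFR",tr(298,160),.065),("hoodFL",tr(264,266),.065),("hoodBR",tr(600,256),.065),("hoodBL",tr(572,361),.065)): print(n,unproj(d,*p,z=z).round(4))
```

```text
long [0.4816 0.2074 0.046 ] pitch 0.07486997623878669 yaw 2.933989993737994
short [0.5199 0.3834 0.046 ] pitch 0.037680334095227995 yaw 2.92526004389706
long 464 ((482.2899475097656, 208.1763916015625), (45.00951385498047, 119.60646057128906), 78.08815002441406) 0.042613080734669406
short 329 ((520.5131225585938, 383.98455810546875), (45.76156234741211, 85.41038513183594), 78.03934478759766) 0.04243911931233635
hood 1420 ((449.4515686035156, -261.12896728515625), (208.75637817382812, 100.47308349609375), 72.58126068115234) 0.0613478130951568
cup [0.5406 0.2678 0.074 ]
brown [0.4677 0.3175 0.077 ]
large [ 0.5412 -0.1966  0.098 ]
timer [ 0.3909 -0.0848  0.022 ]
post+ [ 0.5219 -0.1052  0.05  ]
post- [ 0.4488 -0.0835  0.05  ]
hoodFR [ 0.5023 -0.1702  0.065 ]
hoodFL [ 0.4311 -0.1468  0.065 ]
hoodBR [ 0.442  -0.3667  0.065 ]
hoodBL [ 0.3729 -0.3452  0.065 ]
```

```bash
cat >> h.py <<'E'
G=np.array([.4853,-.0944]); LY=-0.2905   # lane origin, yaw of lane x axis
ex=np.array([np.cos(LY),np.sin(LY)]); ey=np.array([-np.sin(LY),np.cos(LY)])
def lane(x,y,z): return [*(G+x*ex+y*ey),z]
def tolane(p): p=np.asarray(p)[...,:2]-G; return np.stack([p@ex,p@ey],-1)
def down(yaw): return [0,float(np.cos(yaw/2)),float(np.sin(yaw/2)),0]
YP=LY+np.pi/2   # placing: tool x along lane +y
YU=LY+np.pi     # pushing: tool x along lane -x, jaws along lane y
def snap(n,tag):
    from bench import get_image
    d=get_image(n); np.savez(f"/tmp/{n}{tag}.npz",**d); cv2.imwrite(f"pics/{n}{tag}.png",d["frame"]); return d
E
python3 - <<'E'
from bench import *
from h import *
d=load("wrist0");V=d["view"];c=-V[:3,:3].T@V[:3,3];print("cam",c, c-state()["ee_pos"])
for p,q in [((.4818,.2075,.16),down(2.934)),(lane(0,.07,.1),down(YP)),(lane(0,.15,.03),down(YU)),(lane(0,-.05,.03),down(YU))]:
    r=inverse_kinematics(p,q); print(None if r is None else np.round(r,2))
print(tolane([[.5412,-.1966],[.3909,-.0848]]))
move_to([.4818,.2078,.15],down(2.934))
snap("wrist",1);s=state();print(s["time"],s["ee_pos"])
E
```

```text
cam [0.16803409 0.58247579 0.38407231] [-0.0670559   0.03067297  0.15426732]
[ 0.34 -0.12  1.56 -0.    1.7  -1.02]
[-0.12 -0.15  1.7  -0.    1.59  0.17]
[ 0.03 -0.04  1.72 -0.    1.46 -1.25]
[-0.36 -0.15  1.82 -0.    1.47 -1.64]
[[ 0.08283111 -0.08190639]
 [-0.09319445 -0.01784135]]
1.7833 [0.4816645  0.20873215 0.15033134]
```

View pics/wrist1.png

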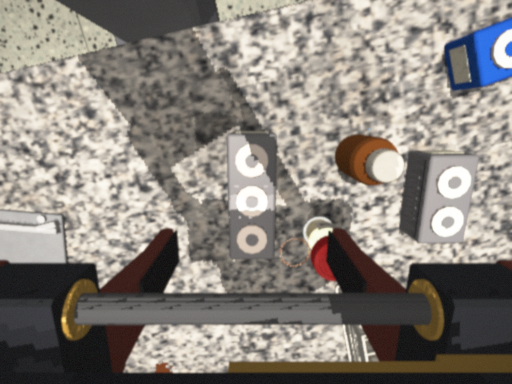

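Run:
```python
from h import *
d=load("wrist1")
A=np.array([unproj(d,*p,z=.046) for p in [(250.5,160),(251,200),(252,240)]]);e=A[-1]-A[0]
print(A.mean(0),np.linalg.norm(e),np.arctan2(e[1],e[0]),np.arctan2(-e[1],-e[0]))
S=np.array([unproj(d,*p,z=.046) for p in [(454,182),(447,221)]]);e=S[-1]-S[0]
print("short",S.mean(0),np.linalg.norm(e),np.arctan2(-e[1],-e[0]))
print("cup",unproj(d,327,256,z=.074),"brown",unproj(d,384,165,z=.077))
print("depth",[unproj(d,u,v).round(4) for u,v in((327,256),(384,165),(251,200))])
```

```text
[0.48124814 0.20926185 0.046     ] 0.07509014701734275 -0.1904990706384628 2.9510935829513305
short [0.51917019 0.38544449 0.046     ] 0.036663441027313046 2.939542867668715
cup [0.53432777 0.26397999 0.074     ] brown [0.46563916 0.3171703  0.077     ]
depth [array([0.4969, 0.2523, 0.1436]), array([0.4656, 0.3171, 0.0772]), array([0.48  , 0.2094, 0.0472])]
```

Run:
```python
from bench import *
from h import *
move_l([.4767,.2094,.15],.3,down(2.942))
move_l([.4767,.2094,.023],.12)
s=state();print(s["time"],s["ee_pos"],s["ft_force"])
close();s=state();print(s["time"],s["finger_gap"],s["ft_force"])
move_l([.4767,.2094,.085],.15)
s=state();print(s["time"],s["finger_gap"],s["ft_force"])
snap("scene",2);snap("top",2)
```

```text
3.2417 [0.47732625 0.20963748 0.02402928] [ 0.33972264 -0.33981834 -0.7971121 ]
3.9917 0.04405224442392998 [-0.94071011 -0.35142617  0.42226609]
4.5583 0.0437692217062211 [ 0.25760718  0.04081815 -3.25564376]
```

Run:
```python
from h import *
f=load("top2")["frame"];g=load("scene2")["frame"]
a=cv2.resize(f[165:250,100:240],None,fx=4,fy=4);b=cv2.resize(g[180:320,150:350],(486,340))
cv2.imwrite("pics/c2.png",cv2.resize(np.hstack([a,b]),(790,256)))
```

```text
(no output)
```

View pics/c2.png

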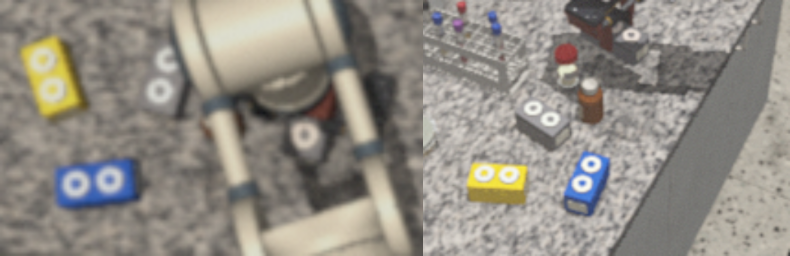

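Run:
```python
from bench import *
from h import *
move_to(lane(0,.075,.11),down(YP))
snap("wrist",3);snap("scene",3);s=state();print(s["time"],s["ee_pos"],s["finger_gap"])
```

```text
5.8667 [ 0.50664354 -0.02166889  0.10953252] 0.04375975279400084
```

View pics/wrist3.png

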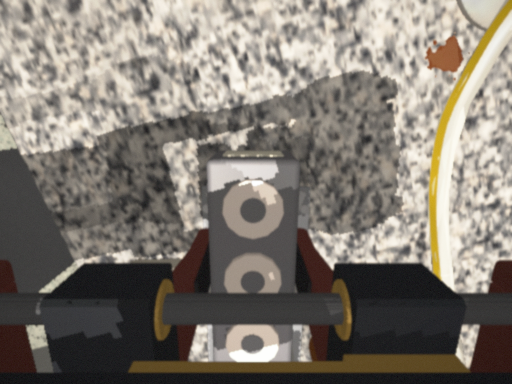

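View pics/scene3.png

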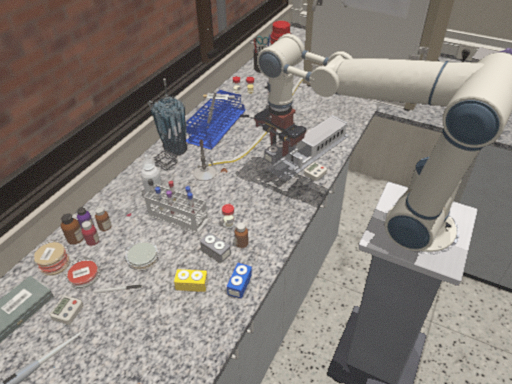

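Run:
```python
from h import *
d=load("top0");f=lambda x,y:(260+(x-2)/5,165+(y-2)/5)
for p,z in(((80,112),.013),((180,146),.013),((45,208),.013),((155,240),.013),((197,134),.05),((165,241),.05),((298,160),.065),((264,266),.065),((600,256),.065),((572,361),.065)):
    print(p,tolane(unproj(d,*f(*p),z=z)).round(4))
# projected model lines
im=cv2.resize(d["frame"][165:250,260:400],None,fx=5,fy=5,interpolation=cv2.INTER_CUBIC)
def L(a,b):
    q=(proj(d,np.array([lane(*a),lane(*b)]))-[260,165])*5+2; cv2.line(im,*[tuple(int(t) for t in r) for r in q],(0,0,255),1)
for s in(-1,1):
    L((s*.030,.088,.013),(s*.030,.006,.013));L((s*.049,.09,.005),(s*.049,-.284,.005))
    L((s*.0315,.006,.05),(s*.0315,-.006,.05));L((s*.0435,.006,.05),(s*.0435,-.006,.05));L((s*.031,-.066,.065),(s*.031,-.268,.065))
L((-.049,.09,.005),(.049,.09,.005));L((-.03,-.066,.065),(.03,-.066,.065));L((-.03,0,.044),(.03,0,.044))
cv2.imwrite("pics/ov.png",im)
```

```text
(80, 112) [0.0374 0.08  ]
(180, 146) [0.0354 0.0072]
(45, 208) [-0.0345  0.083 ]
(155, 240) [-0.0327  0.0049]
(197, 134) [0.0381 0.0002]
(165, 241) [-0.0381 -0.0001]
(298, 160) [ 0.038  -0.0677]
(264, 266) [-0.037  -0.0657]
(600, 256) [ 0.0365 -0.2733]
(572, 361) [-0.0358 -0.2725]
```

View pics/ov.png

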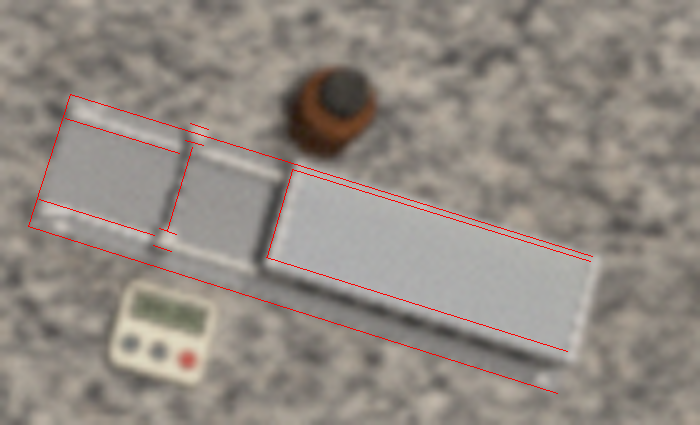

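Run:
```python
from bench import *
from h import *
move_l(lane(0.001,.075,.045),.15)
move_l(lane(0.001,.075,.0285),.05)
s=state();print(s["time"],s["ee_pos"],s["ft_force"])
gripper_open()
s=state();print(s["time"],s["finger_gap"],s["ft_force"])
move_l(lane(0,.075,.13),.25)
snap("wrist",4);snap("top",4);print(state()["time"])
```

```text
6.9333 [ 0.50752179 -0.02283491  0.02826606] [ 0.46480917 -0.6527362  -2.47641425]
7.7667 0.08781418075996829 [-0.57413818 -0.63065035 -0.23648448]
8.425
```

View pics/wrist4.png

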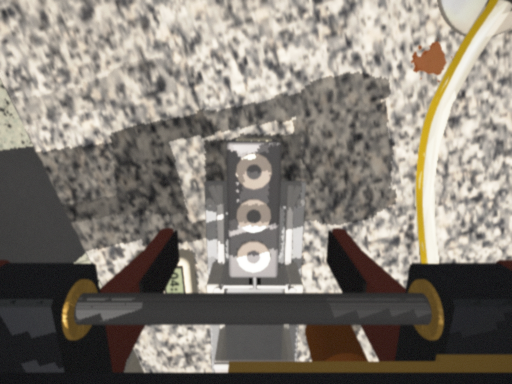

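View pics/top4.png

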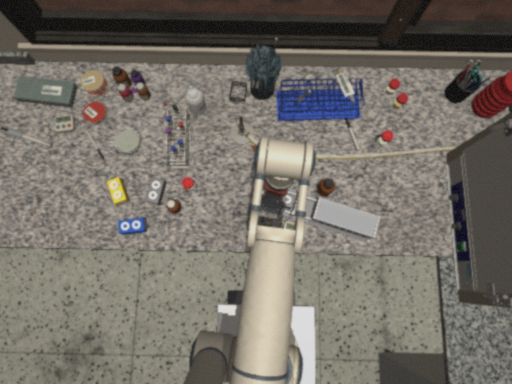

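Run:
```python
from bench import *
from h import *
close()
move_to(lane(0,.165,.10),down(YU))
move_l(lane(0,.165,.023),.2)
move_l(lane(0,.08,.023),.08)
s=state();print(s["time"],tolane(s["ee_pos"]),s["ee_pos"][2],s["finger_gap"],s["ft_force"])
snap("scene",5);snap("wrist",5)
```

```text
12.775 [-8.58533614e-06  7.97318654e-02] 0.0228446975638743 0.0003954521051719267 [0.7487524  1.11179085 1.6045255 ]
```

Run:
```python
from h import *
f=load("wrist5")["frame"];g=load("scene5")["frame"]
b=cv2.resize(g[100:230,230:380],(443,384),interpolation=cv2.INTER_CUBIC)
cv2.imwrite("pics/c5.png",cv2.resize(np.hstack([f,b]),(796,320)))
```

```text
(no output)
```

View pics/c5.png

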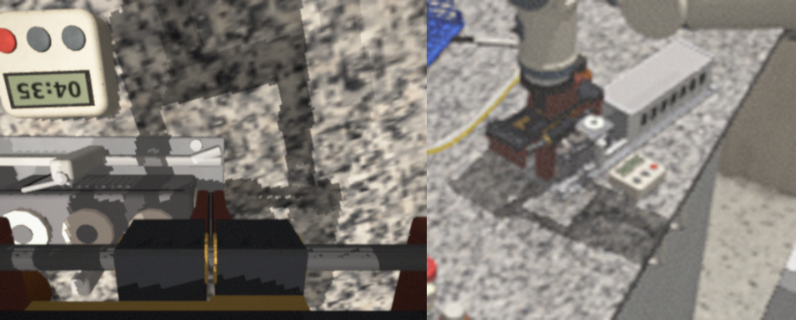

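Run:
```python
from bench import *
from h import *
move_l(lane(0,-.04,.023),.08)
s=state();print(s["time"],tolane(s["ee_pos"]),s["ft_force"])
move_l(lane(0,-.036,.023),.05)
s=state();print(s["time"],s["ft_force"])
move_l(lane(0,-.036,.125),.15)
snap("scene",6);snap("wrist",6)
s=state();print(s["time"],s["ft_force"])
```

```text
14.525 [ 2.84676471e-05 -3.99425941e-02] [ 0.52443172 -0.22455624  0.87017803]
14.775 [-0.05813534 -0.38281589  0.11887287]
15.7083 [ 0.37045064  0.12268396 -0.0311042 ]
```

Run:
```python
from h import *
f=load("wrist6")["frame"];g=load("scene6")["frame"]
b=cv2.resize(g[100:230,230:380],(443,384),interpolation=cv2.INTER_CUBIC)
cv2.imwrite("pics/c6.png",cv2.resize(np.hstack([f,b]),(796,320)))
```

```text
(no output)
```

View pics/c6.png

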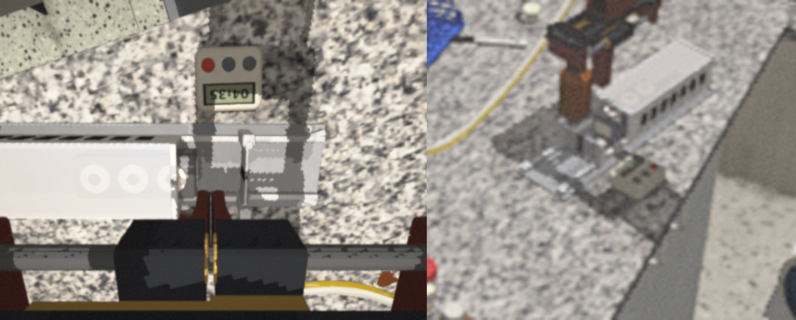

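Run:
```python
from bench import *
from h import *
gripper_open()
move_to([.5276,.3826,.15],down(2.937))
snap("wrist",7);snap("top",7);s=state();print(s["time"],s["ee_pos"])
```

```text
19.05 [0.52824896 0.38143817 0.15017626]
```

Run:
```python
from h import *
f=load("wrist7")["frame"];g=load("top7")["frame"]
cv2.imwrite("pics/c7w.png",f)
cv2.imwrite("pics/c7.png",cv2.resize(g[165:250,260:400],None,fx=5,fy=5,interpolation=cv2.INTER_CUBIC))
```

```text
(no output)
```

View pics/c7w.png

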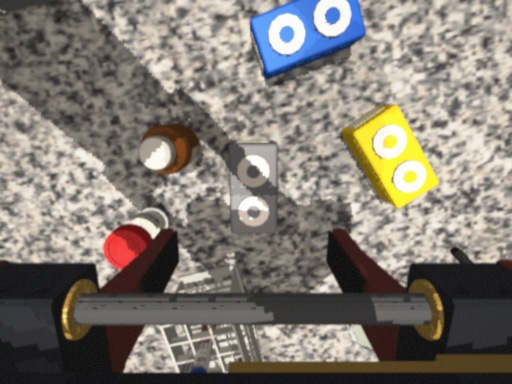

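View pics/c7.png

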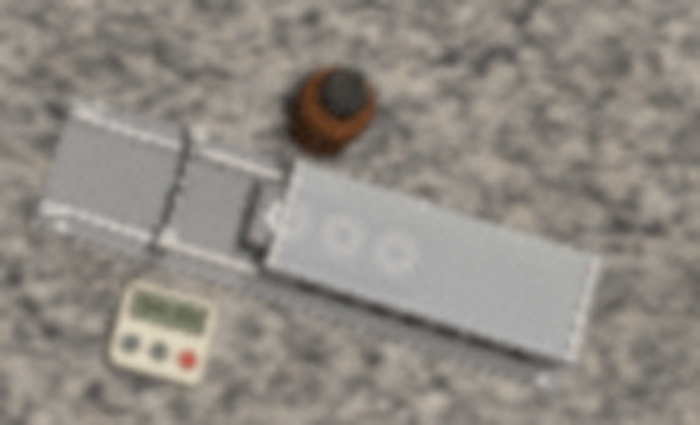

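Run:
```python
from bench import *
from h import *
d=load("wrist7")
S=np.array([unproj(d,*p,z=.046) for p in [(253,171),(253.5,212)]]);print(S.mean(0))
move_l([.5276,.3832,.022],.12)
s=state();print(s["time"],s["ee_pos"],s["ft_force"])
close();s=state();print(s["time"],s["finger_gap"],s["ft_force"])
move_l([.5276,.3832,.12],.15)
s=state();print(s["time"],s["finger_gap"],s["ft_force"])
move_to(lane(0,.05,.11),down(YP))
s=state();print(s["time"],s["finger_gap"],tolane(s["ee_pos"]))
snap("wrist",8)
```

```text
[0.51977623 0.38565458 0.046     ]
20.2667 [0.52819514 0.38360748 0.0232866 ] [ 0.31370276  0.17099165 -0.89048461]
21.0167 0.0435742757506721 [ 0.37530607 -1.40559352  1.10918194]
21.8167 0.04410459387824452 [-0.72805892 -0.41321689 -2.35485644]
23.4 0.04366653937253 [6.40809049e-05 5.07254291e-02]
```

View pics/wrist8.png

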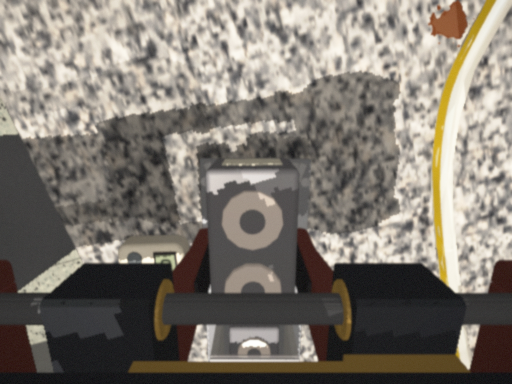

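Run:
```python
from bench import *
from h import *
move_l(lane(0.001,.052,.045),.15)
move_l(lane(0.001,.052,.0275),.05)
s=state();print(s["time"],s["ee_pos"],s["ft_force"])
gripper_open()
move_l(lane(0,.052,.13),.25)
snap("wrist",9);print(state()["time"])
```

```text
24.5333 [ 0.50093587 -0.04487874  0.0272382 ] [-0.31461732 -0.88958078 -1.80213585]
25.975
```

View pics/wrist9.png

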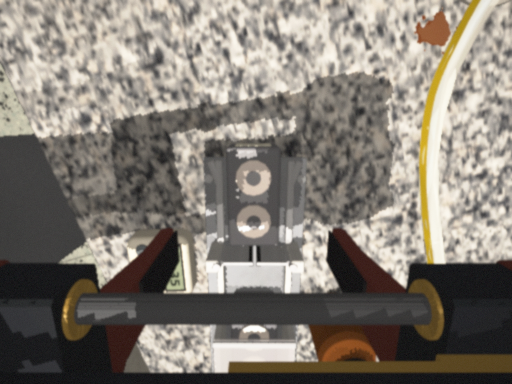

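Run:
```python
from bench import *
from h import *
close()
move_to(lane(0,.14,.10),down(YU))
move_l(lane(0,.14,.023),.2)
for y in(.06,.0,-.042):
    move_l(lane(0,y,.023),.08)
    s=state();print(s["time"],tolane(s["ee_pos"]),s["ft_force"])
move_l(lane(0,-.038,.023),.05)
move_l(lane(0,-.038,.125),.15)
snap("wrist",10)
move_l(lane(0,.2,.2),.3)
snap("scene",10);snap("top",10)
s=state();print(s["time"],s["ft_force"])
```

```text
30.2667 [-0.00018503  0.05948817] [-0.13098437  0.44871335  0.69106536]
31.1667 [-6.76857330e-06 -6.38725028e-04] [0.17253417 0.29246462 0.09952747]
31.8417 [-1.89738006e-06 -4.23584174e-02] [-0.46275425 -0.35516308  0.23318122]
34.0583 [0.41170517 1.10572831 0.371793  ]
```

Run:
```python
from h import *
f=load("wrist10")["frame"];g=load("top10")["frame"];s=load("scene10")["frame"]
b=cv2.resize(s[100:230,230:380],(443,384),interpolation=cv2.INTER_CUBIC)
cv2.imwrite("pics/c10.png",cv2.resize(np.hstack([f,b]),(796,320)))
cv2.imwrite("pics/c10t.png",cv2.resize(g[165:250,260:400],None,fx=5,fy=5,interpolation=cv2.INTER_CUBIC))
```

```text
(no output)
```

View pics/c10.png

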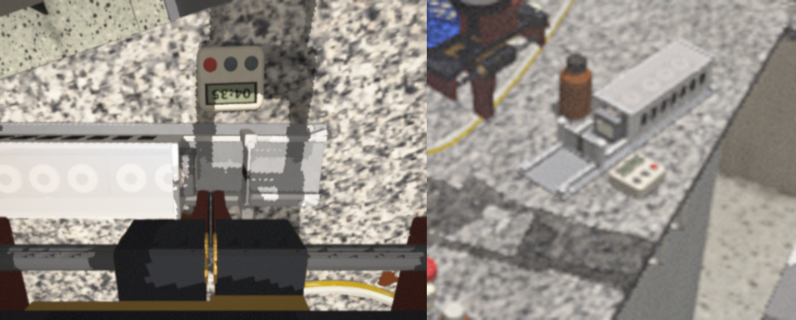

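View pics/c10t.png

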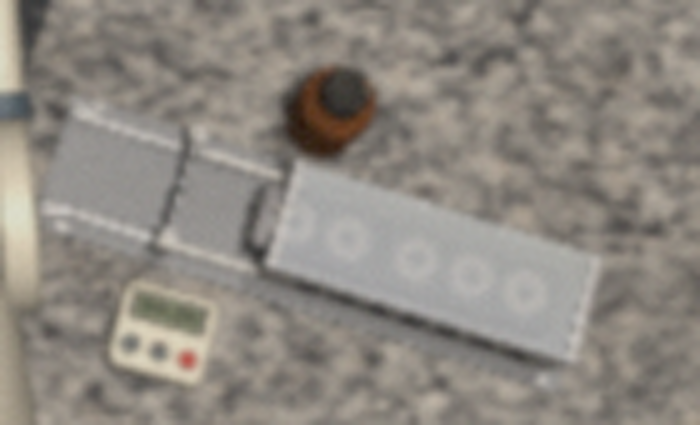

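View pics/top10.png

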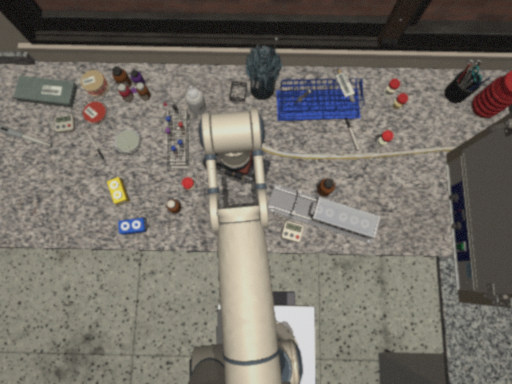

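Run:
```python
from bench import *
from h import *
d=load("top10");f=lambda x,y:(260+(x-2)/5,165+(y-2)/5)
print(tolane(unproj(d,*f(471,275),z=.051)),tolane(unproj(d,*f(348,238),z=.051)))
job_done();print(state()["time"])
```

```text
[ 0.00158263 -0.19890277] [ 0.00066232 -0.11500353]
the job is handed in; nothing more can be done
the job is handed in; nothing more can be done
```

Both cartridges are in the lane and I handed the job in at about 34 s; no verdict was reported. I picked up the long cartridge, set it in the mouth and pushed it through with closed fingers. I lifted the fingers out, checked that the gate had shut, and then did the same with the short cartridge, which pushed the long one farther in.

- **Cartridges:** in the last top picture the long cartridge's centre is at about y = -0.199 m and x = +2 mm in the lane frame. For the short one I measured a single cap, at y = -0.115 m. From where the push ended, its centre should be at about y = -0.098 m and its rear end about 55 mm behind the gate. Both look upright and straight.
- **Gate:** both leaves look shut in the top view, but I judged this by eye and did not measure their angles. I also did not measure the leaves' opening as each cartridge went through.
- **Bystanders:** the cup, both bottles and the timer look to be where they started. I compared them by eye and did not measure them again.
- **Arm:** it stands clear of everything, and the wrist force readings I took stayed within a few newtons.

No check failed or disagreed. The top and wrist cameras differed by at most about 2 mm on the cartridge positions.

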